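# Park the tall thread stand in the cork-lined recess

## Robot

A 7-joint arm with a two-finger parallel gripper is mounted at the origin on a cart in front of the work surface, level with it; the furniture and walls round the work are solid. World frame = base frame: x ahead of the robot, y to its left, z up, the work surface at z = 0. Lengths are in m, angles in rad, forces in N, time in s.
With the tool pointing down it reaches from about 0.35 to 0.9 m from the base axis. Payload 8.1 kg.
Tool frame: the origin (TCP) lies on the centre line of the jaws, within the pads' length; the fingertips stand 19 mm ahead of it and the grasp point (between the pads) is the TCP (arm.tip_reach is the distance from the TCP to the fingertips, in m); z points along the fingers, y is the line along which they close (so a half turn about z gives the same grasp; the last joint's range is limited). The gripper opens to 92 mm and grips with 3 to 60 N. Pads are 19 mm wide; open, the fingers measure 130 mm over their backs; the gripper's body (75 mm by 190 mm) begins 47 mm behind the grasp point.
Start: joints at [1.143, 0.434, 0.025, 1.573, -0.012, 1.134, -0.075], TCP at [0.199, -0.592, 0.246] pointing down, gripper open.
Joint ranges: [-2.62, 2.62], [-0.44, 2.09], [-1.27, 1.32], [0.08, 2.57], [-1.32, 4.46], [0.12, 2], [-2.74, 2.74]. Speed limits (rad/s): [2.22, 2.22, 3.01, 3.01, 3.14, 3.14, 3.14].

## Interface

Orientations are given as a rotation vector (axis times angle).
In Python, from cell import arm gives the robot as it stands.
- The arm moves only by the tool arm_command, never from a script. Its argument "targets" is a list that holds one entry, the list of rows, each a list of 6 numbers: the shift along the tool's x, y, z in m, then the turn, a rotation vector about the tool's x, y, z in rad. A call has 1 to 10 rows; each row shifts and turns the commanded pose from where the row before left it, along the tool's axes as they then stand; what a row does not reach is not made up. A row lasts 1/8 s, in which the tool goes at most 62.5 mm and 10.7 degrees, less where a joint would pass 70% of its speed; a pose out of reach is approached as far as the arm can. A call with a gripper value outside its range is refused whole. "jaw" is the finger opening in m, from 0 to 0.0918, set as the call begins (left out, the last holds). The fingers move at their own pace and stop on an object; "newtons" is the grip in N (left out, the last holds). Time passes only in rows, so rows that do not move let the fingers close. It gives the time, the measured TCP pose, the force, the opening and the grip force at its end, in the units of the state.
- arm.observe(): the state, without advancing time (a new reading comes with each control period).
- arm.get_image(name): name is "scene" or "top" or "wrist"; returns a dict with "pixels" (480x640x3 uint8, red, green, blue), "z_map" (480x640 float32, m along the optical axis (not along the pixel's ray), 0 where there is no reading), "fx", "fy", "cx", "cy" (pixels), "xyz" and "rotation" of the camera in the world; the wrist camera has in their place "T_tool_cam" (4x4, takes a point from camera to tool coordinates, whose origin is the TCP and whose axes are the flange's). Camera axes: x right, y down, z forward; pixel columns grow to the right and rows downward; lengths in m; the calibration is good to about 2 mm. The wrist camera is an equidistant fisheye: a pixel r from the principal point sees the ray r / f radians off the axis. A picture is of the moment at which its call begins: read the wrist's pose just before it.
- arm.sign_off(): hands the job in; it is judged then, once.
The state is a dict: "clock": time; "joints": joint angles; "dq": joint speeds; "joint_efforts": joint torques, N m; "position": TCP position; "ee_rot": TCP orientation; "force": force on the tool from outside, world axes, zero at the start; "ft_torque": the same for the moment, N m; "width": opening from 0.0 (shut) to 1.0 (fully open); "gripper_force": force on a finger pad.
Only numpy, scipy, OpenCV 4.12 (cv2) and the standard library are available. Lean on these libraries where they do the work, as an engineer would, in place of code of your own. Each camera call takes 0.05 s, during which the arm holds its last target. There are 200 camera calls.

## Task

Pick up the taller of the two thread stands by its reel and stand it upright in the empty, cork-lined recess of the plywood base, foot flat on the cork. It is top-heavy: keep it upright all the way, set it down rather than drop it, and let go. Leave the short stand, the glue bottle and the dye bottle as they are.

Things in the scene. Friction and masses are not known exactly. Their poses are not given: they have to be found in the camera images.
- tall_stand_reel (a point): Centre of the thread reel at the top of the tall stand, on its upright axis, 131 mm above the underside of the foot. The reel of natural beige thread is 58 mm tall (102 to 160 mm above the underside), 40 mm across the thread, 43 mm across its thin dark wooden flanges; the spindle's tip ends 4 mm above it. Grip it here, at the reel.
- tall_stand: Tall thread stand, 164 mm high, 0.13 to 0.23 kg: flat round dark wooden foot (50 mm across, 8 mm thick), bare 8 mm steel spindle, reel at the top. Most of the weight is in the reel; standing free it topples if tilted more than about 12 degrees. Origin at the centre of the underside of its foot, z up along the spindle.
- cork_top (a point): The goal: centre of the top face of the cork disc (70 mm across) lining the empty recess, 8 mm above the bench. The fixed plywood base is 190 x 96 mm, 14 mm thick, with two round recesses 75 mm across, 90 mm apart along its length; the rim stands 6 mm above the cork. The other recess has no cork and holds the dye bottle; either may be the lined one.
- short_stand_reel (a point): Short thread stand, a bystander: same foot and reel as the tall one, but only 107 mm to the tip of its spindle (reel from 45 to 103 mm). This point is the centre of its reel, 74 mm above the underside of its foot.
- glue_mid (a point): White glue bottle with a screw cap, 43 mm across, 112 mm high, a bystander standing on the bench. This point is its centre, 56 mm above its underside.
- dye_mid (a point): Black dye bottle with a screw cap, 34 mm across, 78 mm high, a bystander standing in the other recess of the plywood base. This point is its centre, 39 mm above its underside.

How it is judged:
By the outcome, as a careful person would: the job done as asked, in the order asked, and still so for the second after the job is handed in, with the robot touching nothing.
It also fails if it takes over 48 s, if anything falls off the work surface, if the arm or the gripper's body presses on something with over 40 N, if the wrist force passes 120 N, or if a joint passes its speed limit or range.

## Working session

There is one attempt and no reset: what is moved stays moved. The work goes in short steps, Python scripts to look and compute and a tool call to move; the robot and the scene stay as the last step left them, time stands still between calls to the robot, and variables do not carry over. Pictures are saved under pics/ and viewed, at most 10 in all, crops included, and the job is handed in when it is done.

Besides the shell and the picture viewer there is one more tool, called after ">>>" by a JSON object that holds its "fn" and its "kwargs", one argument or row to a line. arm_command: Moves the arm, as the interface text tells. Its arguments: {"type":"object","properties":{"targets":{"type":"array","items":{"type":"array","items":{"type":"array","items":{"type":"number"}}}},"jaw":{"type":"number"},"newtons":{"type":"number"}},"required":["targets"]}

```bash
mkdir -p pics; ls; cat > h.py <<'E'
import numpy as np, cv2, pickle
from cell import arm
def grab(n,tag):
    s=arm.observe(); im=arm.get_image(n); im['s']=s
    pickle.dump(im,open(f'{tag}.pkl','wb')); cv2.imwrite(f'pics/{tag}.png',im['pixels'][:,:,::-1]); return im
def load(tag): return pickle.load(open(f'{tag}.pkl','rb'))
def cloud(im):
    z=im['z_map']; v,u=np.mgrid[0:480,0:640]
    p=np.stack([(u-im['cx'])/im['fx']*z,(v-im['cy'])/im['fy']*z,z],-1)
    return p@np.array(im['rotation']).T+np.array(im['xyz'])
E
python3 - <<'E'
from h import *
a=grab('scene','s1');b=grab('top','t1')
for i in (a,b): print(i['xyz'],i['rotation'],i['fx'],i['cx'],i['cy'])
print(arm.observe())
E
```

```text
pics
[0.04278376 0.61193907 0.48166577] [-0.73379164  2.2917447  -1.49627441] 579.3921649322036 322.92775328544326 234.1116705117061
[ 0.37993823 -0.05274502  0.93588145] [-2.1460696   2.13487222 -0.14902253] 433.0669396895891 320.07800750078087 237.43429040251507
{'clock': 0.1, 'joints': array([ 1.14341631,  0.43512726,  0.02497259,  1.57404952, -0.01159684,
        1.13398959, -0.07509242]), 'dq': array([ 1.88575264e-03, -2.74777175e-03,  9.36682939e-04, -4.79905344e-03,
        6.45696224e-05,  1.11518769e-03, -1.02387504e-03]), 'joint_efforts': array([ 3.72919560e-03, -6.69122314e+01,  9.88554955e-01, -3.15144682e+01,
       -6.04517804e-02,  3.74125619e-02,  8.88669661e-05]), 'position': array([ 0.19924332, -0.591914  ,  0.24502281]), 'ee_rot': array([-3.09891162e+00, -5.07607425e-01,  5.65421811e-04]), 'force': array([ 0.69941774,  0.94491423, -0.04735037]), 'ft_torque': array([ 0.01790699, -0.05950179, -0.01081501]), 'gripper_force': 0.0, 'width': 0.9971066704920464}
```

View pics/s1.png

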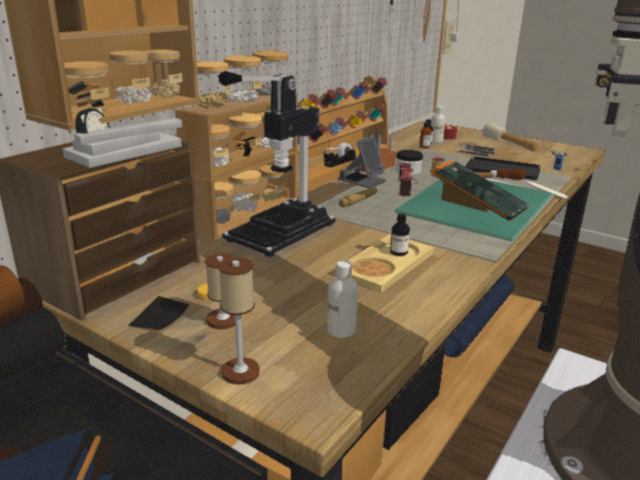

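View pics/t1.png

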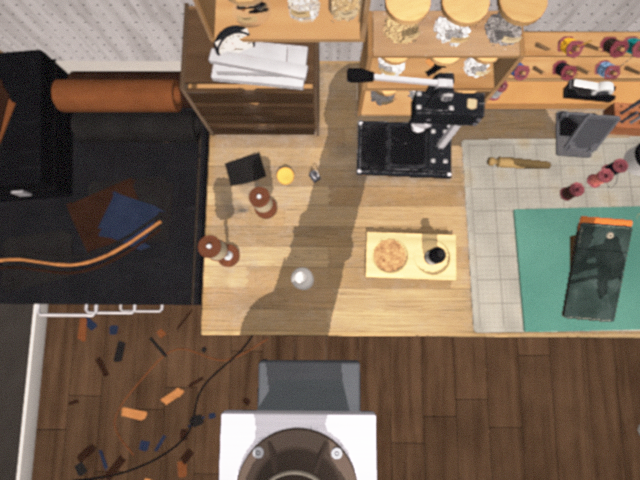

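The scene shot has the tall stand with its reel at (237,285) and foot at (240,370). The short stand is behind it at (220,290) and the glue bottle at (342,305). In the top view the tall reel's flange is at (212,246), its foot at (228,254), and the short stand at (262,200). The glue bottle is at (302,278), the cork at (390,255) and the dye bottle at (435,255).

```bash
cat >> h.py <<'E'
from scipy.spatial.transform import Rotation as R
def ray(im,u,v,h):
    M=R.from_rotvec(im['rotation']).as_matrix(); d=M@np.array([(u-im['cx'])/im['fx'],(v-im['cy'])/im['fy'],1]); c=np.array(im['xyz'])
    return c+d*(h-c[2])/d[2]
def cloud(im):
    z=im['z_map']; v,u=np.mgrid[0:480,0:640]
    p=np.stack([(u-im['cx'])/im['fx']*z,(v-im['cy'])/im['fy']*z,z],-1)
    return p@R.from_rotvec(im['rotation']).as_matrix().T+np.array(im['xyz'])
E
python3 - <<'E'
from h import *
t=load('t1'); s=load('s1')
P=cloud(t); Q=cloud(s)
for n,(u,v) in dict(tall=(212,246),short=(262,200),glue=(302,278),cork=(390,255),dye=(435,255)).items():
    print(n,P[v,u].round(3))
# tops by height: circle around
def blob(C,c,r,z0,z1):
    m=(np.hypot(C[...,0]-c[0],C[...,1]-c[1])<r)&(C[...,2]>z0)&(C[...,2]<z1); p=C[m]
    (x,y),rr=cv2.minEnclosingCircle(p[:,:2].astype(np.float32)); return m.sum(),np.round([x,y,rr],4),np.median(p,0).round(4)
print('tall top',blob(P,P[246,212],.04,.150,.168))
print('tall foot',blob(P,P[246,212],.06,.004,.02))
print('short top',blob(P,P[200,262],.04,.095,.112))
hsv=cv2.cvtColor(t['pixels'],cv2.COLOR_RGB2HSV)
# cork: pixels near, darker/redder than the ply
w=hsv[225:290,355:465]; print('cork/ply hsv',hsv[255,390],hsv[270,372],hsv[255,405])
# flange color
print('flange',hsv[240,206],'foot',hsv[260,232])
m=((hsv[...,0]<10)|(hsv[...,0]>172))&(hsv[...,1]>90)&(hsv[...,2]<130)
n,l,st,ce=cv2.connectedComponentsWithStats(m.astype(np.uint8))
for i in range(1,n):
    if st[i,4]>60 and 195<ce[i,0]<300 and 170<ce[i,1]<290: print(st[i],ce[i])
# base: corners at z=.014
m=((P[...,2]>.009)&(P[...,2]<.03)); m[:, :340]=0; m[:,470:]=0; m[:220]=0; m[295:]=0
big=cv2.resize(t['pixels'][180:300,190:470,::-1],None,fx=2.85,fy=2.85,interpolation=cv2.INTER_CUBIC); cv2.imwrite('pics/t1c.png',big)
E
```

```text
tall [0.479 0.151 0.157]
short [0.578 0.07  0.103]
glue [ 0.425 -0.011  0.111]
cork [ 0.481 -0.195  0.006]
dye [ 0.475 -0.276  0.068]
tall top (np.int64(429), array([0.4788, 0.1548, 0.0216]), array([0.4788, 0.1545, 0.1592]))
tall foot (np.int64(277), array([0.471 , 0.1321, 0.0461]), array([0.4742, 0.1474, 0.0073]))
short top (np.int64(352), array([0.5855, 0.0759, 0.0217]), array([0.5846, 0.0757, 0.1026]))
cork/ply hsv [ 15 124 231] [ 25  71 253] [ 18 112 239]
flange [  9 147 127] foot [  9 152 134]
[251 187  13  19  95] [256.15789474 195.61052632]
[197 235  23  22 176] [207.53409091 246.06818182]
```

View pics/t1c.png

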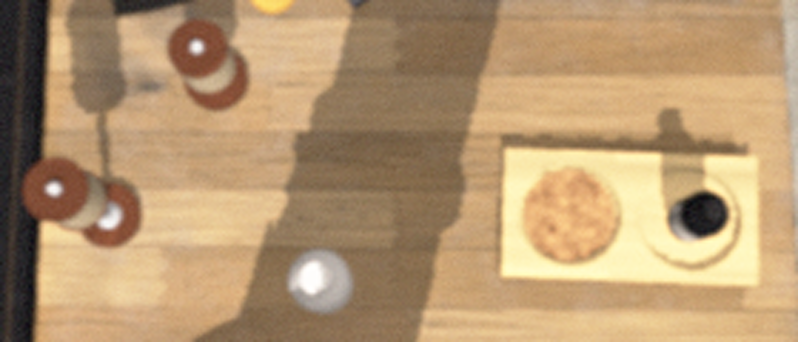

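```bash
cat >> h.py <<'E'
def tool(target):
    s=arm.observe(); M=R.from_rotvec(s['ee_rot']).as_matrix()
    return M.T@(np.array(target)-s['position'])
E
python3 - <<'E'
from h import *
t=load('t1'); s=load('s1'); P=cloud(t); Q=cloud(s)
hsv=cv2.cvtColor(t['pixels'],cv2.COLOR_RGB2HSV)
sub=hsv[235:275,368:411]; m=((sub[...,0]<19)&(sub[...,1]>95)).astype(np.uint8)
c=max(cv2.findContours(m,0,1)[0],key=cv2.contourArea); (u,v),r=cv2.minEnclosingCircle(c)
M=cv2.moments(m,True); u2,v2=M['m10']/M['m00'],M['m01']/M['m00']
print('cork',u+368,v+235,r,ray(t,u+368,v+235,.008).round(4),ray(t,u2+368,v2+235,.008).round(4),'r mm',(M['m00']/np.pi)**.5/433*.93)
print('tip top',ray(t,190+54/2.85,180+188/2.85,.164).round(4),'foot top',ray(t,190+109/2.85,180+213/2.85,.008).round(4))
print('scene foot',ray(s,240,370,.008).round(4),'tip',ray(s,235,262,.164).round(4),'scene cork',ray(s,373,267,.008).round(4))
k=(hsv[180:300,190:470])
for A in (P,Q):
  for c in ((.479,.15),(.481,-.195)):
    d=np.hypot(A[...,0]-c[0],A[...,1]-c[1]); q=(A[...,2]>.17)&(A[...,2]<.5)&(A[...,2]>.17)&(d>.05); i=np.argmin(np.where(q,d,9)); print('near tall',d.flat[i],A.reshape(-1,3)[i])
p=(.475,.151,.25); d=tool(p); print('tool delta',d.round(4))
E
```

```text
cork 390.0886993408203 255.12680625915527 17.153738021850586 [ 0.4804 -0.1948  0.008 ] [ 0.4794 -0.1938  0.008 ] r mm 0.03555671998267299
tip top [0.4785 0.1545 0.164 ] foot top [0.4795 0.1538 0.008 ]
scene foot [0.4755 0.1592 0.008 ] tip [0.4785 0.1563 0.164 ] scene cork [ 0.4841 -0.2007  0.008 ]
near tall 0.26815796444452894 [0.74705864 0.15729801 0.20464898]
near tall 0.21429574059963882 [ 0.69500755 -0.20611013  0.21283455]
near tall 0.26719199779619296 [0.745639   0.13281844 0.19433287]
near tall 0.2126739844323867 [ 0.69118414 -0.22744763  0.20075802]
tool delta [ 0.4984 -0.6161 -0.0042]
```

>>> {"fn": "arm_command", "kwargs": {
  "targets": [
    [[0.015,-0.018,0,0,0,0],[0.025,-0.031,0,0,0,0],[0.027,-0.033,0,0,0,0],[0.027,-0.033,0,0,0,0],[0.027,-0.033,0,0,0,0],[0.027,-0.033,0,0,0,0],[0.027,-0.033,0,0,0,0],[0.027,-0.033,0,0,0,0],[0.027,-0.033,0,0,0,0],[0.027,-0.033,0,0,0,0]]
  ],
  "jaw": 0.09
}}

```text
clock: 1.35
position: [0.3423, -0.2126, 0.2456]
ee_rot: [3.1, 0.508, -0.0]
force: [0.7, -0.8, -0.4]
width: 0.978
gripper_force: 0.0
```

>>> {"fn": "arm_command", "kwargs": {
  "targets": [
    [[0.027,-0.033,0,0,0,0],[0.027,-0.033,0,0,0,0],[0.027,-0.033,0,0,0,0],[0.027,-0.033,0,0,0,0],[0.027,-0.033,0,0,0,0],[0.027,-0.033,0,0,0,0],[0.027,-0.033,0,0,0,0],[0.02,-0.025,0,0,0,0],[0.01,-0.012,0,0,0,0],[0,0,0,0,0,0]]
  ]
}}

```text
clock: 2.6
position: [0.4641, 0.1101, 0.2454]
ee_rot: [-3.1, -0.51, 0.001]
force: [-0.9, -0.8, 0.2]
width: 0.986
gripper_force: 0.0
```

```bash
python3 - <<'E'
from h import *
w=grab('wrist','w1'); s=w['s']; print(s['clock'],s['position'],s['ee_rot'],s['joints'].round(2),w['T_tool_cam'],w['fx'],w['cx'],w['cy'])
print(tool((.4785,.1555,.25)).round(4))
E
```

```text
2.6 [0.46413171 0.11008543 0.24543811] [-3.09986977e+00 -5.09797905e-01  1.06626060e-03] [ 0.09  0.24 -0.52  1.89  0.14  1.05 -1.73] [[ 7.85383524e-04 -9.52912268e-01 -3.03245103e-01  8.37264223e-02]
 [ 9.99999459e-01  9.55385276e-04 -4.12258107e-04 -1.21826022e-03]
 [ 6.82561714e-04 -3.03244615e-01  9.52912503e-01 -1.40623091e-01]
 [ 0.00000000e+00  0.00000000e+00  0.00000000e+00  1.00000000e+00]] 371.64829954431775 319.44986799677656 235.54671885552062
[ 0.0286 -0.0394 -0.0047]
```

View pics/w1.png

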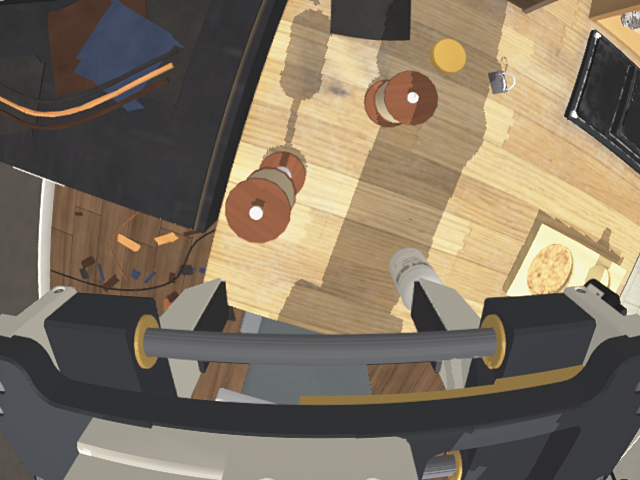

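The wrist view shows the tall stand's spindle tip at (256,213) on its flange at (258,210), with the foot at (283,175). The short stand is at (413,98) and the cork at (549,270).

```bash
cat >> h.py <<'E'
def wray(w,u,v,h):
    a=np.array([u-w['cx'],v-w['cy']]); r=np.hypot(*a); th=r/w['fx']
    d=np.r_[np.sin(th)*a/r,np.cos(th)]; T=np.array(w['T_tool_cam']); M=R.from_rotvec(w['s']['ee_rot']).as_matrix()
    d=M@T[:3,:3]@d; c=M@T[:3,3]+w['s']['position']; return c+d*(h-c[2])/d[2]
E
python3 - <<'E'
from h import *
w=load('w1')
print('tip',wray(w,256,213,.164).round(4),'short',wray(w,413,98,.107).round(4),'cork',wray(w,549,270,.008).round(4))
E
```

```text
tip [0.4773 0.1576 0.164 ] short [0.5839 0.078  0.107 ] cork [ 0.4792 -0.1922  0.008 ]
```

>>> {"fn": "arm_command", "kwargs": {
  "targets": [
    [[0.006,-0.008,0.01,0,0,0],[0.008,-0.012,0.01,0,0,0],[0.009,-0.012,0.01,0,0,0],[0.0055,-0.008,0,0,0,0],[0,0,0,0,0,0],[0,0,0,0,0,0]]
  ]
}}

```text
clock: 3.4
position: [0.4786, 0.1563, 0.2159]
ee_rot: [3.1, 0.507, 0.0]
force: [0.4, -0.1, -0.1]
width: 0.978
gripper_force: 0.0
```

```bash
python3 - <<'E'
from h import *
w=grab('wrist','w2'); print(w['s']['position'],tool((.478,.156,.131)).round(4))
cv2.imwrite('pics/w2c.png',w['pixels'][150:460,150:490,::-1])
E
```

```text
[0.47856856 0.15626487 0.21593682] [-0.0006 -0.      0.085 ]
```

View pics/w2c.png

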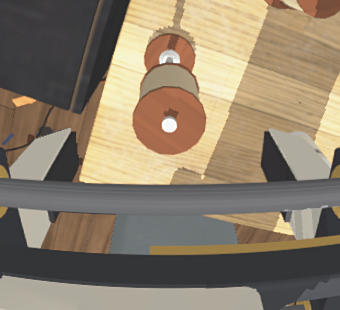

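The spindle tip is at (319,275), on the centre column, midway between the fingers. I'll check its position along tool x from this ray.

```bash
python3 - <<'E'
from h import *
w=load('w2'); p=wray(w,319,275,.164); print(p.round(4),tool((p[0],p[1],.131)).round(4))
E
```

```text
[0.4772 0.1574 0.164 ] [-0.0009 -0.0016  0.085 ]
```

Aligned to about 2 mm, so I'll descend and then close gently.

>>> {"fn": "arm_command", "kwargs": {
  "targets": [
    [[-0.001,-0.001,0.01,0,0,0],[0,0,0.014,0,0,0],[0,0,0.015,0,0,0],[0,0,0.015,0,0,0],[0,0,0.014,0,0,0],[0,0,0.011,0,0,0],[0,0,0.006,0,0,0],[0,0,0,0,0,0],[0,0,0,0,0,0]]
  ]
}}

```text
clock: 4.58
position: [0.4775, 0.1576, 0.1311]
ee_rot: [-3.1, -0.508, -0.001]
force: [0.4, -0.7, -1.1]
width: 0.977
gripper_force: 0.0
```

>>> {"fn": "arm_command", "kwargs": {
  "targets": [
    [[0,0,0,0,0,0],[0,0,0,0,0,0],[0,0,0,0,0,0],[0,0,0,0,0,0],[0,0,0,0,0,0],[0,0,0,0,0,0],[0,0,0,0,0,0],[0,0,0,0,0,0]]
  ],
  "jaw": 0.046,
  "newtons": 15
}}

```text
clock: 5.58
position: [0.4772, 0.1575, 0.1307]
ee_rot: [-3.1, -0.508, 0.0]
force: [-0.2, -0.9, 0.0]
width: 0.499
gripper_force: 0.0
```

>>> {"fn": "arm_command", "kwargs": {
  "targets": [
    [[0,0,0,0,0,0],[0,0,0,0,0,0],[0,0,0,0,0,0],[0,0,0,0,0,0],[0,0,0,0,0,0],[0,0,0,0,0,0]]
  ],
  "jaw": 0.03,
  "newtons": 15
}}

```text
clock: 6.32
position: [0.4772, 0.1575, 0.1307]
ee_rot: [3.1, 0.508, -0.0]
force: [0.6, 0.3, -1.6]
width: 0.43
gripper_force: 16.9
```

Held at 39.5 mm, which matches the thread. Tightening the grip and lifting.

>>> {"fn": "arm_command", "kwargs": {
  "targets": [
    [[0,0,0,0,0,0],[0,0,0,0,0,0],[0,0,-0.005,0,0,0],[0,0,-0.01,0,0,0],[0,0,-0.015,0,0,0],[0,0,-0.02,0,0,0],[0,0,-0.02,0,0,0],[0,0,-0.02,0,0,0],[0,0,-0.02,0,0,0],[0,0,-0.02,0,0,0]]
  ],
  "newtons": 30
}}

```text
clock: 7.58
position: [0.4772, 0.1576, 0.2625]
ee_rot: [-3.1, -0.508, -0.002]
force: [0.4, 0.1, -1.7]
width: 0.43
gripper_force: 31.0
```

>>> {"fn": "arm_command", "kwargs": {
  "targets": [
    [[0,0,-0.01,0,0,0],[0,0,-0.003,0,0,0],[0,0,0,0,0,0],[0,0,0,0,0,0]]
  ]
}}

```text
clock: 8.07
position: [0.4769, 0.1573, 0.273]
ee_rot: [3.1, 0.508, -0.002]
force: [-0.8, 0.4, -2.1]
width: 0.428
gripper_force: 31.0
```

```bash
python3 - <<'E'
from h import *
a=grab('scene','s2'); s=a['s']; print(s['position'],s['width'],s['gripper_force'],s['force'])
cv2.imwrite('pics/s2c.png',cv2.resize(a['pixels'][120:400,150:450,::-1],None,fx=2,fy=2))
for c in ((.4793,-.1935),(.48,-.196)): print(tool((c[0],c[1],s['position'][2])).round(4))
E
```

```text
[0.47688097 0.15731158 0.27304601] 0.4277504409989305 30.97119927406311 [-0.79720888  0.43975754 -2.05384594]
[-1.097e-01  3.332e-01  2.000e-04]
[-1.098e-01  3.358e-01  2.000e-04]
```

View pics/s2c.png

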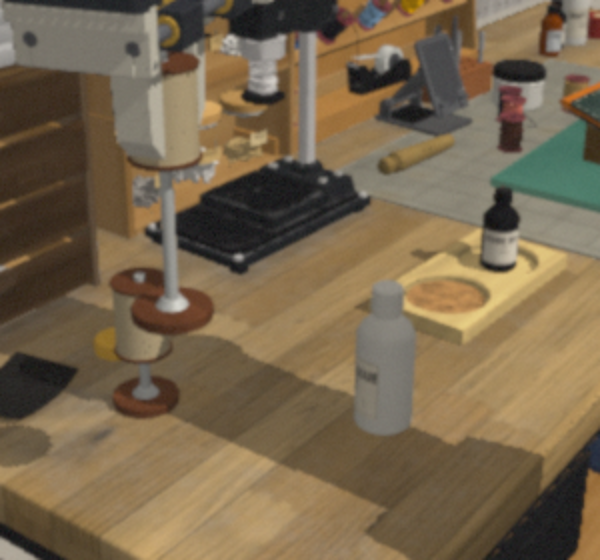

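The stand hangs upright in the grip, foot at crop (173,308), clear of the short stand. Carrying it over the cork.

>>> {"fn": "arm_command", "kwargs": {
  "targets": [
    [[-0.002,0.006,0,0,0,0],[-0.004,0.012,0,0,0,0],[-0.006,0.018,0,0,0,0],[-0.008,0.024,0,0,0,0],[-0.008,0.025,0,0,0,0],[-0.008,0.025,0,0,0,0],[-0.008,0.025,0,0,0,0],[-0.008,0.025,0,0,0,0],[-0.008,0.025,0,0,0,0],[-0.008,0.025,0,0,0,0]]
  ]
}}

```text
clock: 9.38
position: [0.4794, -0.0651, 0.2737]
ee_rot: [3.1, 0.506, -0.0]
force: [0.5, -0.4, -2.0]
width: 0.435
gripper_force: 31.0
```

>>> {"fn": "arm_command", "kwargs": {
  "targets": [
    [[-0.008,0.025,0,0,0,0],[-0.008,0.025,0,0,0,0],[-0.008,0.024,0,0,0,0],[-0.008,0.02,0,0,0,0],[-0.006,0.015,0,0,0,0],[-0.003,0.01,0,0,0,0],[-0.001,0.004,0,0,0,0],[0,0,0,0,0,0],[0,0,0,0,0,0]]
  ]
}}

```text
clock: 10.5
position: [0.4794, -0.1924, 0.2737]
ee_rot: [-3.1, -0.51, -0.0]
force: [-0.0, 0.7, -0.9]
width: 0.432
gripper_force: 31.0
```

```bash
python3 - <<'E'
from h import *
s=arm.observe(); print(s['clock'],s['position'],s['width'],s['joints'].round(2)); print(tool((.4796,-.1935,.139)).round(4), s['ee_rot'])
E
```

```text
10.5 [ 0.4793503  -0.19241601  0.27373459] 0.4317221375183835 [ 0.55  0.26 -0.34  1.77  0.09  1.13 -1.06]
[-1.000e-04  1.100e-03  1.347e-01] [-3.09971375e+00 -5.09615521e-01 -1.05452123e-04]
```

>>> {"fn": "arm_command", "kwargs": {
  "targets": [
    [[0,0.001,0.008,0,0,0],[0,0,0.014,0,0,0],[0,0,0.018,0,0,0],[0,0,0.018,0,0,0],[0,0,0.018,0,0,0],[0,0,0.016,0,0,0],[0,0,0.012,0,0,0],[0,0,0.008,0,0,0],[0,0,0.003,0,0,0],[0,0,0,0,0,0]]
  ]
}}

```text
clock: 11.75
position: [0.4797, -0.1942, 0.1589]
ee_rot: [3.1, 0.508, 0.0]
force: [-1.3, 0.0, -1.5]
width: 0.431
gripper_force: 31.0
```

```bash
python3 - <<'E'
from h import *
a=grab('scene','s3'); s=a['s']; print(s['position'],s['width'],s['force'])
cv2.imwrite('pics/s3c.png',cv2.resize(a['pixels'][150:320,280:460,::-1],None,fx=3.3,fy=3.3))
E
```

```text
[ 0.47967899 -0.19422889  0.15886847] 0.4314014060206146 [-1.28252319  0.04744131 -1.48236808]
```

View pics/s3c.png

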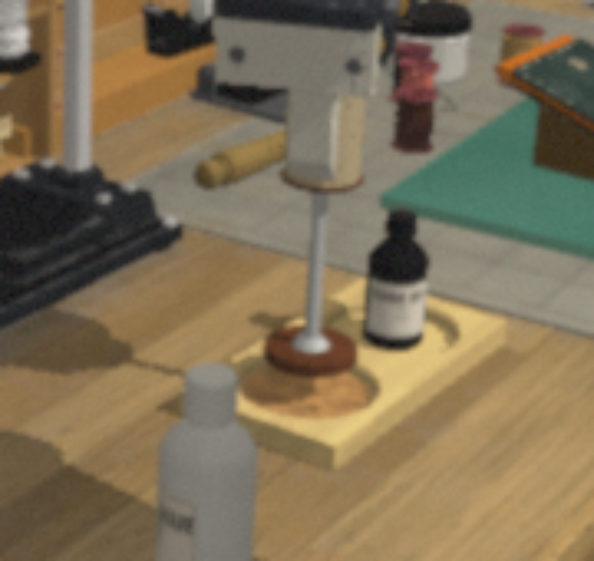

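The foot is at crop (311,352) and the cork's visible part at (310,390). The spindle's lean in the image matches the dye bottle's axis, so the stand is upright. A quick check of the foot centre before lowering:

```bash
python3 - <<'E'
from h import *
a=load('s3'); h=cv2.cvtColor(a['pixels'],cv2.COLOR_RGB2HSV); z=a['s']['position'][2]-.131
print('foot',ray(a,280+311/3.3,150+346/3.3,z+.008).round(4),'cork',ray(load('s1'),372.5,267.5,.008).round(4))
E
```

```text
foot [ 0.4798 -0.1945  0.0359] cork [ 0.4839 -0.1985  0.008 ]
```

>>> {"fn": "arm_command", "kwargs": {
  "targets": [
    [[0,0,0.004,0,0,0],[0,0,0.004,0,0,0],[0,0,0.003,0,0,0],[0,0,0.002,0,0,0],[0,0,0.002,0,0,0],[0,0,0.001,0,0,0],[0,0,0.001,0,0,0],[0,0,0,0,0,0]]
  ]
}}

```text
clock: 12.8
position: [0.4795, -0.1942, 0.1417]
ee_rot: [3.1, 0.508, -0.0]
force: [-0.6, -0.4, -1.4]
width: 0.431
gripper_force: 31.0
```

>>> {"fn": "arm_command", "kwargs": {
  "targets": [
    [[0,0,0.001,0,0,0],[0,0,0,0,0,0],[0,0,0.001,0,0,0],[0,0,0,0,0,0]]
  ]
}}

```text
clock: 13.3
position: [0.4795, -0.1942, 0.1396]
ee_rot: [-3.1, -0.508, 0.0]
force: [-0.1, -0.3, -2.1]
width: 0.433
gripper_force: 31.0
```

>>> {"fn": "arm_command", "kwargs": {
  "targets": [
    [[0,0,0.0005,0,0,0],[0,0,0,0,0,0],[0,0,0,0,0,0]]
  ]
}}

```text
clock: 13.68
position: [0.4795, -0.1942, 0.1392]
ee_rot: [3.1, 0.508, 0.0]
force: [0.4, -0.5, -1.9]
width: 0.431
gripper_force: 31.0
```

>>> {"fn": "arm_command", "kwargs": {
  "targets": [
    [[0,0,0.0005,0,0,0],[0,0,0,0,0,0],[0,0,0,0,0,0]]
  ]
}}

```text
clock: 14.05
position: [0.4795, -0.1942, 0.1387]
ee_rot: [3.1, 0.508, 0.0]
force: [0.3, 0.2, -1.7]
width: 0.431
gripper_force: 31.0
```

>>> {"fn": "arm_command", "kwargs": {
  "targets": [
    [[0,0,0.0005,0,0,0],[0,0,0,0,0,0],[0,0,0,0,0,0]]
  ]
}}

```text
clock: 14.42
position: [0.4795, -0.1942, 0.1382]
ee_rot: [-3.1, -0.508, 0.0]
force: [-0.2, 0.6, -1.5]
width: 0.429
gripper_force: 31.0
```

>>> {"fn": "arm_command", "kwargs": {
  "targets": [
    [[0,0,0.0005,0,0,0],[0,0,0,0,0,0],[0,0,0,0,0,0]]
  ]
}}

```text
clock: 14.8
position: [0.4796, -0.1941, 0.1382]
ee_rot: [3.1, 0.508, 0.0]
force: [-1.6, 1.0, 4.6]
width: 0.434
gripper_force: 30.7
```

>>> {"fn": "arm_command", "kwargs": {
  "targets": [
    [[0,0,0.0005,0,0,0],[0,0,0,0,0,0],[0,0,0,0,0,0]]
  ]
}}

```text
clock: 15.18
position: [0.4798, -0.1941, 0.1382]
ee_rot: [3.1, 0.508, 0.001]
force: [-3.4, 0.8, 11.1]
width: 0.426
gripper_force: 30.6
```

Contact: the foot is on the cork. I'll ease off the press, then open in steps.

>>> {"fn": "arm_command", "kwargs": {
  "targets": [
    [[0,0,-0.0005,0,0,0],[0,0,-0.0002,0,0,0],[0,0,0,0,0,0],[0,0,0,0,0,0]]
  ],
  "newtons": 8
}}

```text
clock: 15.68
position: [0.4798, -0.1942, 0.1381]
ee_rot: [3.1, 0.508, 0.001]
force: [-0.9, 1.1, 5.2]
width: 0.436
gripper_force: 8.5
```

>>> {"fn": "arm_command", "kwargs": {
  "targets": [
    [[0,0,0,0,0,0],[0,0,0,0,0,0],[0,0,0,0,0,0],[0,0,0,0,0,0]]
  ],
  "jaw": 0.045
}}

```text
clock: 16.18
position: [0.4795, -0.1942, 0.1378]
ee_rot: [-3.1, -0.508, 0.0]
force: [0.5, -0.1, 0.4]
width: 0.489
gripper_force: 0.0
```

>>> {"fn": "arm_command", "kwargs": {
  "targets": [
    [[0,0,0,0,0,0],[0,0,0,0,0,0],[0,0,0,0,0,0],[0,0,0,0,0,0],[0,0,0,0,0,0],[0,0,0,0,0,0],[0,0,0,0,0,0],[0,0,0,0,0,0]]
  ],
  "jaw": 0.09
}}

```text
clock: 17.18
position: [0.4795, -0.1942, 0.1379]
ee_rot: [3.1, 0.508, 0.0]
force: [0.0, 0.7, 0.4]
width: 0.981
gripper_force: 0.0
```

```bash
python3 - <<'E'
from h import *
a=grab('scene','s4'); s=a['s']; print(s['position'],s['width'],s['force'])
cv2.imwrite('pics/s4c.png',cv2.resize(a['pixels'][150:320,280:460,::-1],None,fx=3.3,fy=3.3))
E
```

```text
[ 0.47954822 -0.1941712   0.13792931] 0.9810529750000921 [0.01506515 0.6990768  0.39141528]
```

View pics/s4c.png

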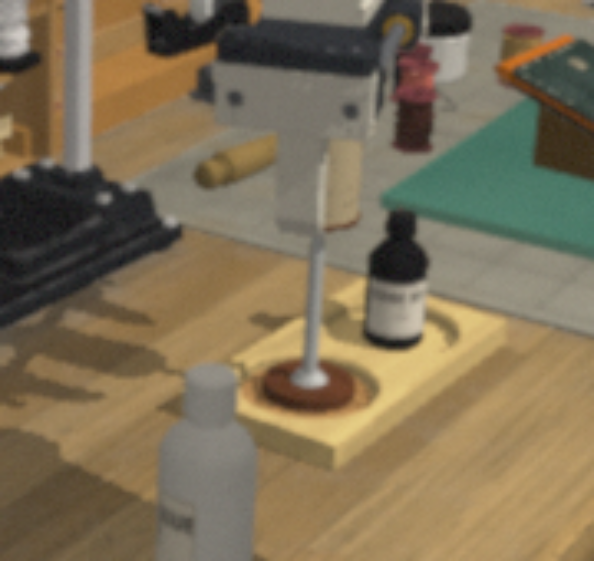

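The foot at crop (309,385) sits flat inside the recess with cork showing round it, and the spindle is upright. Retreating straight up.

>>> {"fn": "arm_command", "kwargs": {
  "targets": [
    [[0,0,-0.005,0,0,0],[0,0,-0.01,0,0,0],[0,0,-0.015,0,0,0],[0,0,-0.02,0,0,0],[0,0,-0.02,0,0,0],[0,0,-0.02,0,0,0],[0,0,-0.015,0,0,0],[0,0,-0.008,0,0,0],[0,0,0,0,0,0],[0,0,0,0,0,0]]
  ]
}}

```text
clock: 18.48
position: [0.4792, -0.1941, 0.2503]
ee_rot: [-3.1, -0.508, 0.002]
force: [-0.2, -0.6, 0.5]
width: 0.981
gripper_force: 0.0
```

```bash
python3 - <<'E'
from h import *
a=grab('scene','s5'); print(a['s']['position'],a['s']['clock'])
cv2.imwrite('pics/s5c.png',cv2.resize(a['pixels'][120:400,150:460,::-1],None,fx=2,fy=2))
E
```

```text
[ 0.4791626  -0.19412672  0.25029897] 18.475
```

View pics/s5c.png

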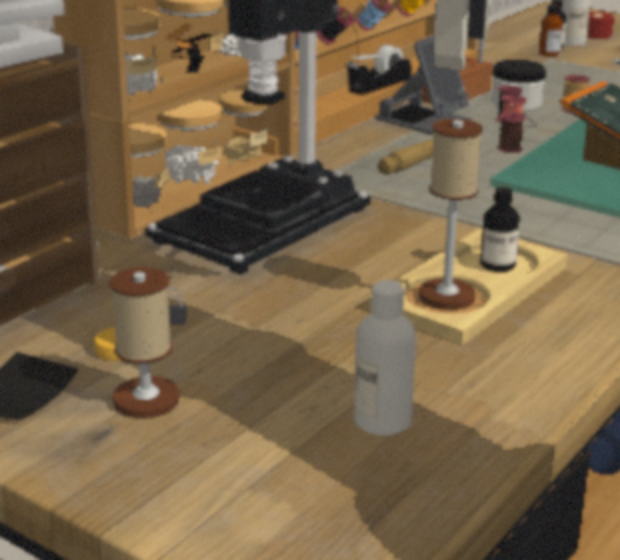

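The tall stand is upright on the cork, with its foot at crop (447,294). The gripper is clear, and the short stand and both bottles haven't moved. Handing in.

```bash
python3 -c "
from cell import arm
print(arm.sign_off())"
```

```text
the job is handed in; nothing more can be done
None
```

The tall stand is upright with its foot flat on the cork, released with the gripper clear, and the short stand and both bottles are as they were; I handed the job in at about 18.5 s of the 48 s, and no verdict was returned.

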